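Recover whole grinding cylinders from a milling charge with a wire scoop

ROBOT

A 6-joint arm with a two-finger parallel gripper is mounted at the origin on the work surface. World frame = base frame: x ahead of the robot, y to its left, z up, the work surface at z = 0. Lengths are in mm, angles in rad, forces in N, time in s.
With the tool pointing down it reaches from about 225 to 725 mm from the base axis. Payload 3.1 kg.
Tool frame: the origin (TCP) lies at the very end of the fingers, on their centre line; the grasp point (between the pads) lies 19 mm behind it; z points along the fingers, y is the line along which they close (so a half turn about z gives the same grasp; the last joint's range is limited). The gripper opens to 85 mm and grips with 20 to 120 N. Pads are 22 mm wide; open, the fingers measure 114 mm over their backs; the gripper's body (76 mm by 85 mm) begins 54 mm behind the grasp point. The pads swing forward as they close: fully open they stand 13 mm farther back than shut.
Start: joints at [-1.43, 0.048, 0.099, 1.622, 0, 1.443], TCP at [139.412, -506.144, 231.312] pointing down, gripper open.
Joint ranges: [-2.91, 2.91], [-0.99, 1.94], [-1.21, 1.42], [-2.12, 2.29], [-1.49, 1.47], [-3.14, 3.14]. Speed limits (rad/s): [2.79, 2.79, 3.14, 3.14, 3.14, 3.14].

INTERFACE

Orientations are given as a unit quaternion [x, y, z, w].
In Python, from station import env gives the robot as it stands.
- The arm moves only by the shell command python3 -m pendant 'ROWS'. ROWS is JSON, a list that holds one entry, the list of rows, each a list of 7 numbers: the shift along the tool's x, y, z in units of 60 mm (1.0 is 60 mm), then the turn, a rotation vector about the tool's x, y, z in units of 10 degrees (1.0 is 10 degrees), then the finger opening in mm, from 0 to 85.4. A call has 1 to 12 rows; each row shifts and turns the commanded pose from where the row before left it, along the tool's axes as they then stand; what a row does not reach is not made up. A row lasts 1/8 s, in which the tool goes at most 62.5 mm and 10.7 degrees, less where a joint would pass 70% of its speed; a pose out of reach is approached as far as the arm can. A call is refused whole if a number of a shift passes 1 or a number of a turn 1, either way. A call with a gripper value outside its range is refused whole. The fingers move at their own pace and stop on an object; the grip force is fixed at half the most. Time passes only in rows, so rows that do not move let the fingers close. It gives the time, the measured TCP pose, the force, the opening and the grip force at its end, in the units of the state.
- env.get_obs(): the state, without advancing time (a new reading comes with each control period).
- env.read_camera(name): name is "side" or "top"; returns a dict with "pixels" (420x560x3 uint8, blue, green, red), "fov_y" (degrees; the focal length in pixels is half the picture's height over the tangent of half this angle, whatever the lens; pixels are square), "cx", "cy" (the principal point, pixels), "extrinsics" (4x4, takes a point from world to camera coordinates). Camera axes: x right, y down, z forward; pixel columns grow to the right and rows downward; lengths in mm; the calibration is good to about 2 mm. A picture is of the moment at which its call begins. There is no depth.
- env.sign_off(): hands the job in; it is judged then, once.
The state is a dict: "t": time; "qpos": joint angles; "qvel": joint speeds; "joint_torque": joint torques, N m; "ee_pos": TCP position; "tool_rot": TCP orientation; "contact_force": force on the tool from outside, world axes, zero at the start; "moment": the same for the moment, N m; "finger_gap": opening from 0.0 (shut) to 1.0 (fully open); "grip_force": force on a finger pad.
Only numpy, scipy, OpenCV 4.12 (cv2) and the standard library are available. Lean on these libraries where they do the work, as an engineer would, in place of code of your own. Each camera call takes 0.05 s, during which the arm holds its last target. There are 200 camera calls.

TASK

The milled charge has been tipped into the steel pan: using the wire scoop, scoop the two whole porcelain grinding cylinders out of it, let the broken chips drop back between the wires so that all of them stay in the pan, and tip the cylinders gently, from low down, into the aluminium drying tray. Never touch the cylinders with the gripper, only with the scoop. Then stand the scoop upright on the open bench again, clear of pan and tray, and leave the other things on the bench where they are.

Things in the scene. Friction and masses are not known exactly. Their poses are not given: they have to be found in the camera images.
- scoop_grip (a point): Wire scoop, loose, 0.19 kg, standing on its wire bottom; this point: middle of its black handle. Axes of the scoop: x to the open nose, z up. Handle: flat bar 14 mm across y, 26 mm deep, 90 mm long, leaning 20 deg back, so its length runs along (-0.342, 0, 0.940); bare wire stays below it. This point is 80 mm behind and 122 mm above scoop_base, in scoop axes.
- scoop_base (a point): The scoop's origin, middle of its underside, same axes. Basket floor: six straight 4 mm wires along x, 26 mm apart (22 mm gaps: cylinders stay, chips fall through), from x = -54 mm (heel) to +55 mm (free tips, see scoop_nose); 134 mm wide, underside z = 0. Back 47 mm high at x = -52 mm; side wires 26 mm up slope down to the tips. The front is open.
- scoop_nose (a point): The scoop's nose: middle of the line of open wire tips, on the underside, 55 mm ahead of scoop_base, same axes. Cylinders go in and out over it; one lying lengthwise between two wires slides out only when the nose is tipped down by more than about 50 deg, one lying across rolls out sooner.
- pan_floor (a point): Stainless pan, fixed; middle of its inner floor, 4 mm above the bench; x along its length, y across. Flat floor 270 x 184 mm; walls lean 30 deg outwards, rim 52 mm above the bench, opening 322 x 236 mm, 333 x 247 mm outside. At the start nothing lies at x below -20 mm, so the scoop can be set in there, nose to +x; cylinders and chips lie in the +x part.
- tray_floor (a point): Aluminium drying tray, fixed, open box 200 mm (x) by 170 mm (y) outside, 40 mm high, walls and floor 4 mm; this point is the middle of its inner floor, 4 mm above the bench. z up.
- cylA_center (a point): Whole porcelain grinding cylinder with round ends, 34 mm thick and 62 mm long, 0.11 kg; its centre. Its length is its own x. Lies in the pan and rolls easily.
- cylB_center (a point): The second whole grinding cylinder, the same as the first; its centre.
- chip0_center (a point): Broken porcelain chip, 15 mm wide and 12 to 15 mm high, 10 g; its centre. Lies in the pan and must stay there.
- chip1_center (a point): Broken porcelain chip, 15 mm wide and 12 to 15 mm high, 10 g; its centre. Lies in the pan and must stay there.
- chip2_center (a point): Broken porcelain chip, 15 mm wide and 12 to 15 mm high, 10 g; its centre. Lies in the pan and must stay there.
- chip3_center (a point): Broken porcelain chip, 15 mm wide and 12 to 15 mm high, 10 g; its centre. Lies in the pan and must stay there.
- chip4_center (a point): Broken porcelain chip, 15 mm wide and 12 to 15 mm high, 10 g; its centre. Lies in the pan and must stay there.
- jar_lid: Lid of the white mill jar (the jar itself stands fixed at the back): disc 116 mm across with a knob, 42 mm high, loose bystander; origin at the centre of its underside.
- mortar: Grey mortar bowl, 110 mm across, 60 mm high, loose bystander; origin at the centre of its underside.
- pestle: Grey pestle lying on the bench, 119 mm long, 24 mm thick, loose bystander; origin under its middle at the bench.
- beaker: Empty glass beaker, 80 mm across, 100 mm high, loose bystander; origin at the centre of its underside.
- brush: Hand brush lying on the bench, 180 mm long, loose bystander; origin on the bench under it.

How it is judged (in metres and radians):
On the way:
1. at least one whole cylinder lies in the scoop, lifted clear above the pan's height (its centre over 90 mm above the bench), while every chip is in the pan (((x of cylA_center in the frame of scoop_base between -0.06 and 0.06 m and y of cylA_center in the frame of scoop_base between -0.07 and 0.07 m and z of cylA_center in the frame of scoop_base between 0 and 0.07 m and height (world z) of cylA_center above 0.09 m) or (x of cylB_center in the frame of scoop_base between -0.06 and 0.06 m and y of cylB_center in the frame of scoop_base between -0.07 and 0.07 m and z of cylB_center in the frame of scoop_base between 0 and 0.07 m and height (world z) of cylB_center above 0.09 m)) and x of chip0_center in the frame of pan_floor between -0.165 and 0.165 m and y of chip0_center in the frame of pan_floor between -0.122 and 0.122 m and z of chip0_center in the frame of pan_floor between -0.005 and 0.045 m and x of chip1_center in the frame of pan_floor between -0.165 and 0.165 m and y of chip1_center in the frame of pan_floor between -0.122 and 0.122 m and z of chip1_center in the frame of pan_floor between -0.005 and 0.045 m and x of chip2_center in the frame of pan_floor between -0.165 and 0.165 m and y of chip2_center in the frame of pan_floor between -0.122 and 0.122 m and z of chip2_center in the frame of pan_floor between -0.005 and 0.045 m and x of chip3_center in the frame of pan_floor between -0.165 and 0.165 m and y of chip3_center in the frame of pan_floor between -0.122 and 0.122 m and z of chip3_center in the frame of pan_floor between -0.005 and 0.045 m and x of chip4_center in the frame of pan_floor between -0.165 and 0.165 m and y of chip4_center in the frame of pan_floor between -0.122 and 0.122 m and z of chip4_center in the frame of pan_floor between -0.005 and 0.045 m), for 0.3 s.
At the end, for the whole second after the job is handed in: Both whole cylinders rest inside the tray (within its walls, centre under 45 mm above its floor), all five chips are in the pan, the released scoop stands on the bench (underside under 8 mm up, tilt under 0.1 rad), its base over 180 mm from the pan middle and 140 mm from the tray middle (x of cylA_center in the frame of tray_floor between -0.1 and 0.1 m and y of cylA_center in the frame of tray_floor between -0.085 and 0.085 m and z of cylA_center in the frame of tray_floor between 0 and 0.045 m and x of cylB_center in the frame of tray_floor between -0.1 and 0.1 m and y of cylB_center in the frame of tray_floor between -0.085 and 0.085 m and z of cylB_center in the frame of tray_floor between 0 and 0.045 m and x of chip0_center in the frame of pan_floor between -0.165 and 0.165 m and y of chip0_center in the frame of pan_floor between -0.122 and 0.122 m and z of chip0_center in the frame of pan_floor between -0.005 and 0.045 m and x of chip1_center in the frame of pan_floor between -0.165 and 0.165 m and y of chip1_center in the frame of pan_floor between -0.122 and 0.122 m and z of chip1_center in the frame of pan_floor between -0.005 and 0.045 m and x of chip2_center in the frame of pan_floor between -0.165 and 0.165 m and y of chip2_center in the frame of pan_floor between -0.122 and 0.122 m and z of chip2_center in the frame of pan_floor between -0.005 and 0.045 m and x of chip3_center in the frame of pan_floor between -0.165 and 0.165 m and y of chip3_center in the frame of pan_floor between -0.122 and 0.122 m and z of chip3_center in the frame of pan_floor between -0.005 and 0.045 m and x of chip4_center in the frame of pan_floor between -0.165 and 0.165 m and y of chip4_center in the frame of pan_floor between -0.122 and 0.122 m and z of chip4_center in the frame of pan_floor between -0.005 and 0.045 m and height (world z) of scoop_base below 0.008 m and angle between scoop_base's own z axis and vertical below 0.1 rad and horizontal distance between scoop_base and pan_floor above 0.18 m and horizontal distance between scoop_base and tray_floor above 0.14 m and linear speed of scoop below 0.03 m/s and linear speed of each of cylA, cylB below 0.05 m/s); the robot touches nothing.
It fails at once if a cylinder is touched by the gripper or arm instead of the scoop (contact force between any of the fingers, the arm and cylA above 0.3 N or contact force between any of the fingers, the arm and cylB above 0.3 N).
It fails at once if a cylinder is dropped or flung (faster than 1.5 m/s, a fall of about 115 mm) (linear speed of any of cylA, cylB above 1.5 m/s).
It fails at once if a bystander (lid, mortar, pestle, beaker, brush) is shifted by more than 30 mm (distance of any of jar_lid, mortar, pestle, beaker, brush from where it was at the start of the episode above 0.03 m).
It also fails if it takes over 64 s, if anything falls off the work surface, if the arm or the gripper's body presses on something with over 40 N, if the wrist force passes 120 N, or if a joint passes its speed limit or range.

## Working session

There is one attempt and no reset: what is moved stays moved. The work goes in short steps, Python scripts to look and compute and a shell command to move; the robot and the scene stay as the last step left them, time stands still between calls to the robot, and variables do not carry over. Pictures are saved under pics/ and viewed, at most 10 in all, crops included, and the job is handed in when it is done.

```bash
ls; mkdir -p pics; cat > h.py <<'E'
import numpy as np,cv2
from station import env
from scipy.spatial.transform import Rotation as R
def shot(n,f):
    c=env.read_camera(n); cv2.imwrite(f,c['pixels']); return c
def cam(c):
    f=210/np.tan(np.radians(c['fov_y'])/2); return f,c['cx'],c['cy'],np.array(c['extrinsics'])
def pix2w(c,u,v,z):
    f,cx,cy,E=cam(c); d=E[:3,:3].T@np.array([(u-cx)/f,(v-cy)/f,1]); o=-E[:3,:3].T@E[:3,3]
    return o+d*(z-o[2])/d[2]
def w2pix(c,p):
    f,cx,cy,E=cam(c); q=E[:3,:3]@np.array(p)+E[:3,3]; return np.array([cx+f*q[0]/q[2],cy+f*q[1]/q[2]])
E
python3 - <<'E'
from h import *
import pickle
for n in('top','side'):
    c=shot(n,f'pics/{n}0.png'); c.pop('pixels'); pickle.dump(c,open(n+'.pkl','wb')); print(n,c)
o=env.get_obs();print(o)
E
```

```text
pics
top {'fov_y': 43.31005083560061, 'cx': 276.4245360691626, 'cy': 208.7664187217932, 'extrinsics': array([[-8.63270845e-03, -9.99729328e-01,  2.16043268e-02,
        -4.41692166e+01],
       [-9.91315120e-01,  5.72083238e-03, -1.31383428e-01,
         5.75082275e+02],
       [ 1.31224271e-01, -2.25508906e-02, -9.91096185e-01,
         1.21931997e+03],
       [ 0.00000000e+00,  0.00000000e+00,  0.00000000e+00,
         1.00000000e+00]])}
side {'fov_y': 43.11169257245855, 'cx': 272.5299471915951, 'cy': 210.17794452077086, 'extrinsics': array([[-8.79335442e-01, -4.75553641e-01,  2.48578812e-02,
         4.78705127e+02],
       [-2.67910867e-01,  4.50882551e-01, -8.51427444e-01,
         2.67605750e+02],
       [ 3.93691436e-01, -7.55350024e-01, -5.23882996e-01,
         9.76917684e+02],
       [ 0.00000000e+00,  0.00000000e+00,  0.00000000e+00,
         1.00000000e+00]])}
{'t': 0.1, 'qpos': array([-1.42980788e+00,  4.86752005e-02,  9.77207331e-02,  1.62201181e+00,
        2.63237936e-06,  1.44296703e+00]), 'qvel': array([ 7.00599236e-04, -1.35785817e-03,  3.25411999e-03,  2.27104841e-05,
        3.50570967e-04, -8.65502857e-04]), 'joint_torque': array([ 2.09557118e-03, -3.39850152e+01,  3.20935178e+01,  1.57707185e-02,
       -1.30337135e-04, -9.89884654e-07]), 'ee_pos': array([ 139.32901599, -505.58484674,  230.2180681 ]), 'tool_rot': array([ 9.90980135e-01,  1.34004457e-01, -5.82245193e-06, -1.08495804e-03]), 'contact_force': array([-0.30669322, -0.50326234,  0.32619198]), 'moment': array([ 0.00279248,  0.01501349, -0.01540472]), 'grip_force': 0.0, 'finger_gap': 0.9983048267310429}
```

View pics/top0.png

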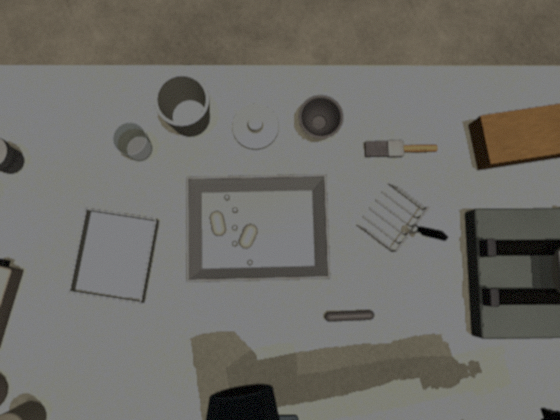

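View pics/side0.png

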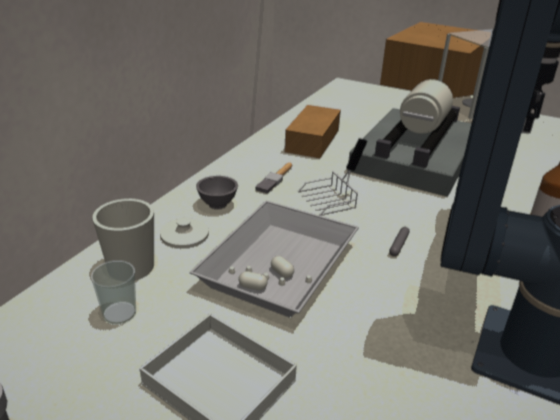

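```bash
python3 - <<'E'
import cv2,numpy as np
t=cv2.imread('pics/top0.png'); 
g=lambda a:np.clip(255*(a/255.)**0.7*1.1,0,255).astype('uint8')
a=cv2.resize(g(t[170:260,350:455]),None,fx=5.7,fy=5.7,interpolation=cv2.INTER_CUBIC)
b=cv2.resize(g(t[165:285,60:340]),None,fx=2.8,fy=2.8,interpolation=cv2.INTER_CUBIC)
cv2.imwrite('pics/a.png',a);cv2.imwrite('pics/b.png',b)
E
```

```text
(no output)
```

View pics/a.png

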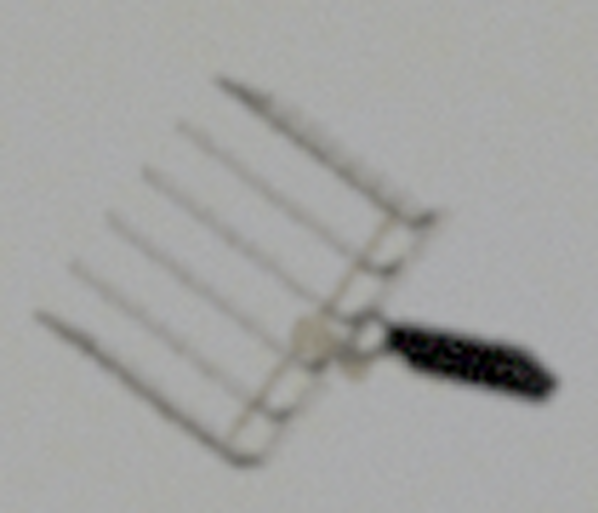

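View pics/b.png

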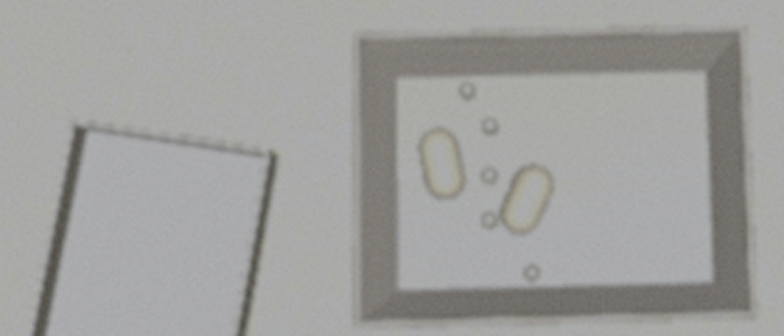

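```bash
python3 - <<'E'
from h import *
import pickle
c=pickle.load(open('top.pkl','rb'))
A=lambda u,v,z:pix2w(c,350+u/5.7,170+v/5.7,z)[:2].round(1)
B=lambda u,v,z:pix2w(c,60+u/2.8,165+v/2.8,z)[:2].round(1)
t1,t2=A(222,80,2),A(38,315,2);h1,h2=A(428,218,3),A(243,460,3)
print('tips',t1,t2,'heel',h1,h2,np.linalg.norm(t1-t2),np.linalg.norm(h1-h2),np.linalg.norm(t1-h1))
print('handle',A(390,337,80),A(550,385,164), 'mid',A(470,362,122))
d=((t1+t2)-(h1+h2))/2; yaw=np.arctan2(d[1],d[0]); n=(t1+t2)/2;print('yaw',np.degrees(yaw), 'yaw2',np.degrees(np.arctan2(*(t1-t2)[::-1])),'nose',n,'heelmid',(h1+h2)/2)
print('panrim',[B(*p,52) for p in[(357,35),(742,30),(750,312),(360,322)]])
print('panfl',[B(*p,4) for p in[(397,77),(707,70),(713,283),(398,290)]])
print('tray',[pix2w(c,*p,40)[:2].round(1) for p in[(88,209),(158,219),(144,301),(73,292)]])
print('cyl',B(442,163,21),B(435,135,21),B(450,192,21),B(528,200,21),B(538,172,21),B(515,228,21))
print('chips',[B(*p,11) for p in[(467,90),(489,126),(489,175),(489,219),(531,272)]])
o=env.get_obs();print(R.from_quat(o['tool_rot']).as_matrix().round(3))
E
```

```text
tips [ 639.7 -328.1] [ 537.7 -245.1] heel [ 578.6 -415.1] [ 474.9 -330.9] 131.50285168010618 133.57892797892944 106.31185258474241
handle [ 520.1 -373.7] [ 494.  -408.6] mid [ 506.3 -392.3]
yaw 54.35895122380106 yaw2 -39.13612798923107 nose [ 588.7 -286.6] heelmid [ 526.75 -373.  ]
panrim [array([648.7, 161.4]), array([ 651.5, -164.2]), array([ 414.1, -165.9]), array([408.7, 155.8])]
panfl [array([620.5, 133.2]), array([ 625.3, -138.2]), array([ 439.3, -140.1]), array([435.5, 130.5])]
tray [array([576.5, 395.9]), array([551.8, 231.2]), array([361.5, 259.4]), array([383.5, 422.9])]
cyl [542.9  92. ] [567.1  98.1] [518.  85.] [510.7  18.5] [534.7   9.9] [486.9  29.6]
chips [array([607.6,  71.6]), array([575.9,  52.4]), array([533.3,  52.4]), array([495.4,  52.3]), array([449.8,  16.3])]
[[ 0.964  0.266 -0.   ]
 [ 0.266 -0.964  0.002]
 [ 0.    -0.002 -1.   ]]
```

```bash
cat >> h.py <<'E'
def tool_pose(base,yaw,pitch,a=30.,off=(0,0,0)):
    """TCP pose for scoop at base (mm), yaw, nose-down pitch (deg); off: grasp offset in scoop axes"""
    S=R.from_euler('z',yaw,degrees=True)*R.from_euler('y',pitch,degrees=True)
    ar=np.radians(a); tz=np.array([np.sin(ar),0,-np.cos(ar)]); tx=np.array([np.cos(ar),0,np.sin(ar)])
    M=np.stack([tx,np.cross(tz,tx),tz],1)
    p=np.array(base)+S.apply(np.array([-80,0,122])+19*tz+np.array(off))
    return p,S*R.from_matrix(M)
def plan(p,Rt,n,p0=None,R0=None):
    """n equal body-frame rows from (p0,R0) (default measured) to target"""
    o=env.get_obs()
    if p0 is None: p0,R0=o['ee_pos'],R.from_quat(o['tool_rot'])
    rv=(R0.inv()*Rt).as_rotvec(); d=R0.inv().apply(p-p0)
    r=rv/n; D=R.from_rotvec(r)
    # choose t so that sum_k D^k t = d
    A=sum((R.from_rotvec(r*k).as_matrix() for k in range(n)),np.zeros((3,3)))
    t=np.linalg.solve(A,d)
    print(n,'rows of',np.r_[t/60,np.degrees(r)/10].round(3).tolist())
def scoop_now(a=30.,off=(0,0,0)):
    o=env.get_obs(); Rt=R.from_quat(o['tool_rot'])
    p0,M=tool_pose((0,0,0),0,0,a,off); S=Rt*M.inv()
    b=o['ee_pos']-S.apply(p0); e=S.as_euler('ZYX',degrees=True)
    print('t',round(o['t'],2),'scoop base',b.round(1),'yaw,pitch,roll',e.round(1),'F',o['contact_force'].round(1),'gap',round(o['finger_gap'],3),'grip',round(o['grip_force'],1)); return b,e
E
python3 - <<'E'
from h import *
B=(557,-330,0);p,Rt=tool_pose(B,52.5,0); tz=Rt.apply([0,0,1])
plan(p-90*tz,Rt,8); print(p,p-90*tz)
E
```

```text
8 rows of [0.688, 0.24, 0.255, 0.12, 0.361, -0.453]
[ 514.08231925 -385.93141049  105.54551733] [ 486.68805495 -421.6323108   183.48780367]
```

```bash
r='[0.688,0.24,0.255,0.12,0.361,-0.453,85]'; python3 -m pendant '[[[0.688,0.24,0.255,0.12,0.361,-0.453,85],[0.688,0.24,0.255,0.12,0.361,-0.453,85],[0.688,0.24,0.255,0.12,0.361,-0.453,85],[0.688,0.24,0.255,0.12,0.361,-0.453,85],[0.688,0.24,0.255,0.12,0.361,-0.453,85],[0.688,0.24,0.255,0.12,0.361,-0.453,85],[0.688,0.24,0.255,0.12,0.361,-0.453,85],[0.688,0.24,0.255,0.12,0.361,-0.453,85],[0,0,0,0,0,0,85],[0,0,0,0,0,0,85]]]'
python3 - <<'E'
from h import *
scoop_now();B=(557,-330,0);p,Rt=tool_pose(B,52.5,0);plan(p,Rt,4)
E
```

```text
t: 1.35
ee_pos: [486.4, -422.6, 183.5]
tool_rot: [0.867, 0.427, 0.231, -0.114]
contact_force: [-0.6, -0.3, 0.1]
finger_gap: 0.995
grip_force: 0.0
t 1.35 scoop base [ 529.3 -366.8   77.8] yaw,pitch,roll [52.5  0.1  0. ] F [-0.6 -0.3  0.1] gap 0.995 grip 0.0
4 rows of [0.004, -0.002, 0.377, 0.0, 0.003, -0.001]
```

Tracking is exact. Descend and grip.

```bash
python3 -m pendant '[[[0,0,0.375,0,0,0,85],[0,0,0.375,0,0,0,85],[0,0,0.375,0,0,0,85],[0,0,0.375,0,0,0,85],[0,0,0,0,0,0,85],[0,0,0,0,0,0,0],[0,0,0,0,0,0,0],[0,0,0,0,0,0,0],[0,0,0,0,0,0,0],[0,0,0,0,0,0,0],[0,0,0,0,0,0,0],[0,0,0,0,0,0,0]]]'
python3 - <<'E'
from h import *
scoop_now()
for n in('top','side'): shot(n,f'pics/{n}1.png')
a=cv2.imread('pics/top1.png')[150:300,340:480]; b=cv2.imread('pics/side1.png')[120:270,260:430]
cv2.imwrite('pics/c1.png',np.hstack([cv2.resize(x,(400,400),interpolation=cv2.INTER_CUBIC) for x in(a,b)]))
E
```

```text
t: 2.85
ee_pos: [514.3, -387.4, 106.8]
tool_rot: [0.867, 0.427, 0.232, -0.113]
contact_force: [-1.1, -0.3, 2.9]
finger_gap: 0.155
grip_force: 60.1
t 2.85 scoop base [ 557.3 -331.8    1.1] yaw,pitch,roll [52.5  0.1 -0.1] F [-1.1 -0.3  2.9] gap 0.155 grip 60.1
```

View pics/c1.png

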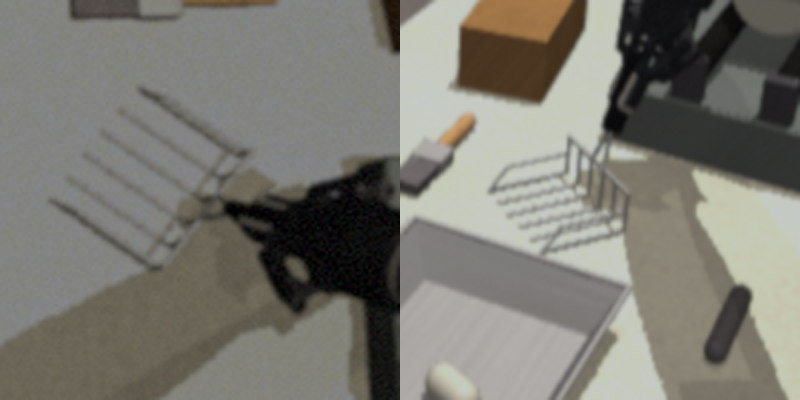

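```bash
cat >> h.py <<'E'
OFF=(0,0,1.1)
def pan(px,py,z):
    a=np.radians(90.9);u=np.array([np.cos(a),np.sin(a)]);v=np.array([-u[1],u[0]])
    return np.r_[np.array([530.15,-3.65])+px*u+py*v,z]
def chain(*w):
    """w: (base,yaw,pitch,n); plans from measured through the waypoints"""
    p0=R0=None
    for b,y,pi,n in w:
        p,Rt=tool_pose(b,y,pi,off=OFF); plan(p,Rt,n,p0,R0); p0,R0=p,Rt
E
python3 - <<'E'
from h import *
chain(((557,-331,110),52.5,0,4),(pan(-76,4,110),90.9,0,8),(pan(-76,4,9),90.9,3,4))
E
```

```text
4 rows of [0.229, -0.001, -0.396, 0.003, 0.002, 0.001]
8 rows of [0.416, -0.149, 0.24, 0.24, -0.0, -0.416]
4 rows of [-0.175, 0.0, 0.367, 0.0, -0.075, -0.0]
```

```bash
python3 -m pendant '[[[0.229,0,-0.396,0,0,0,0],[0.229,0,-0.396,0,0,0,0],[0.229,0,-0.396,0,0,0,0],[0.229,0,-0.396,0,0,0,0],[0.416,-0.149,0.24,0.24,0,-0.416,0],[0.416,-0.149,0.24,0.24,0,-0.416,0],[0.416,-0.149,0.24,0.24,0,-0.416,0],[0.416,-0.149,0.24,0.24,0,-0.416,0],[0.416,-0.149,0.24,0.24,0,-0.416,0],[0.416,-0.149,0.24,0.24,0,-0.416,0],[0.416,-0.149,0.24,0.24,0,-0.416,0],[0.416,-0.149,0.24,0.24,0,-0.416,0]]]'; python3 -m pendant '[[[0,0,0,0,0,0,0],[0,0,0,0,0,0,0],[0,0,0,0,0,0,0]]]'
python3 - <<'E'
from h import *
scoop_now(off=OFF)
cs=[shot(n,f'pics/{n}2.png') for n in('top','side')]
print(w2pix(cs[0],pan(-76+55,4,110)),w2pix(cs[1],pan(-21,4,110)),w2pix(cs[0],pan(-76-52,4,110)))
a=cs[0]['pixels'][160:310,180:380]; b=cs[1]['pixels'][130:310,180:420]
cv2.imwrite('pics/c2.png',np.hstack([cv2.resize(x,(400,300),interpolation=cv2.INTER_CUBIC) for x in(a,b)]))
chain((pan(-76,4,9),90.9,3,4))
E
```

```text
t: 4.45
ee_pos: [528.4, -149.2, 214.0]
tool_rot: [0.677, 0.69, 0.18, -0.185]
contact_force: [-0.1, -0.5, -1.2]
finger_gap: 0.153
grip_force: 59.4
t: 4.82
ee_pos: [528.6, -151.2, 215.1]
tool_rot: [0.678, 0.688, 0.181, -0.183]
contact_force: [0.2, -0.2, -1.6]
finger_gap: 0.153
grip_force: 59.4
t 4.83 scoop base [527.6 -80.9 108.3] yaw,pitch,roll [90.8  0.1 -0. ] F [ 0.2 -0.2 -1.6] gap 0.153 grip 59.4
[266.72693864 226.06043174] [286.5658151  220.27743754] [314.57960112 225.00301165]
4 rows of [-0.169, -0.001, 0.364, 0.001, -0.072, -0.001]
```

View pics/c2.png

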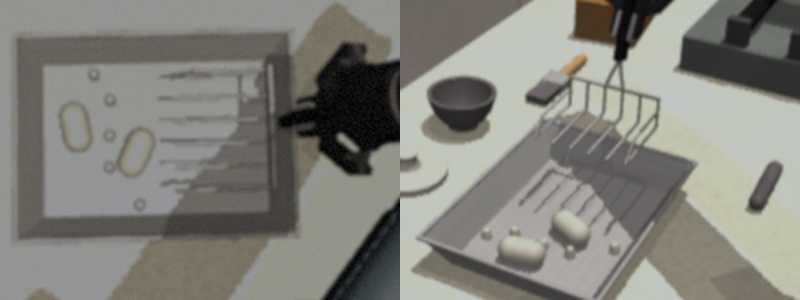

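```bash
python3 -m pendant '[[[-0.169,0,0.364,0,-0.072,0,0],[-0.169,0,0.364,0,-0.072,0,0],[-0.169,0,0.364,0,-0.072,0,0],[-0.169,0,0.364,0,-0.072,0,0],[0,0,0,0,0,0,0],[0,0,0,0,0,0,0],[0,0,0,0,0,0,0]]]'
python3 - <<'E'
from h import *
scoop_now(off=OFF)
chain((pan(-76,4,7.4),90.9,3,1),(pan(24,4,7.4),90.9,3,10),(pan(74,4,7.4),90.9,3,6))
E
```

```text
t: 5.8
ee_pos: [529.1, -144.4, 120.6]
tool_rot: [0.682, 0.693, 0.164, -0.165]
contact_force: [0.1, -0.0, -1.7]
finger_gap: 0.155
grip_force: 59.3
t 5.8 scoop base [528.3 -79.7  10.4] yaw,pitch,roll [90.9  3.1 -0.1] F [ 0.1 -0.  -1.7] gap 0.155 grip 59.3
1 rows of [-0.024, -0.012, 0.045, 0.01, 0.007, 0.003]
10 rows of [0.149, -0.0, 0.076, 0.0, 0.0, 0.0]
6 rows of [0.124, 0.0, 0.063, 0.0, 0.0, 0.0]
```

```bash
python3 -m pendant '[[[-0.024,-0.012,0.045,0,0,0,0],[0.149,0,0.076,0,0,0,0],[0.149,0,0.076,0,0,0,0],[0.149,0,0.076,0,0,0,0],[0.149,0,0.076,0,0,0,0],[0.149,0,0.076,0,0,0,0],[0.149,0,0.076,0,0,0,0],[0.149,0,0.076,0,0,0,0],[0.149,0,0.076,0,0,0,0],[0.149,0,0.076,0,0,0,0],[0.149,0,0.076,0,0,0,0],[0,0,0,0,0,0,0]]]'
python3 - <<'E'
from h import *
scoop_now(off=OFF)
cs=[shot(n,f'pics/{n}3.png') for n in('top','side')]
a=cs[0]['pixels'][160:310,180:380]; b=cs[1]['pixels'][170:320,180:380]
cv2.imwrite('pics/c3.png',np.hstack([cv2.resize(x,(400,300),interpolation=cv2.INTER_CUBIC) for x in(a,b)]))
chain((pan(74,4,7.4),90.9,3,6))
E
```

```text
t: 7.3
ee_pos: [526.1, -41.9, 116.3]
tool_rot: [0.682, 0.693, 0.164, -0.167]
contact_force: [1.5, -2.1, 2.2]
finger_gap: 0.158
grip_force: 60.0
t 7.3 scoop base [525.1  23.1   6.2] yaw,pitch,roll [91.   2.9 -0. ] F [ 1.5 -2.1  2.2] gap 0.158 grip 60.0
6 rows of [0.12, 0.002, 0.057, -0.0, -0.003, 0.0]
```

View pics/c3.png

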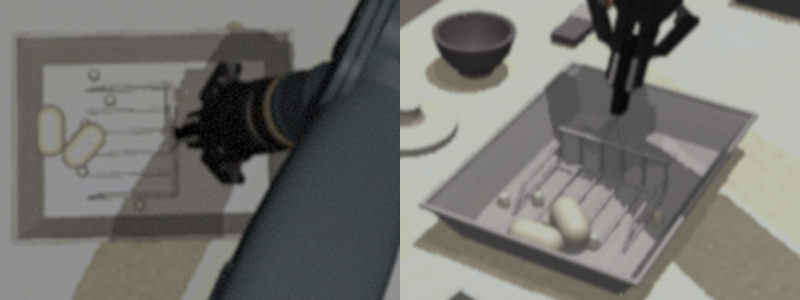

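```bash
cat >> h.py <<'E'
def nosebase(px,py,z,pitch):
    t=np.radians(pitch); return pan(px-55*np.cos(t),py,z+55*np.sin(t))
E
python3 -m pendant '[[[0.12,0,0.057,0,0,0,0],[0.12,0,0.057,0,0,0,0],[0.12,0,0.057,0,0,0,0],[0.12,0,0.057,0,0,0,0],[0.12,0,0.06,0,0,0,0],[0.12,0,0.06,0,0,0,0],[0,0,0,0,0,0,0],[0,0,0,0,0,0,0]]]'
python3 - <<'E'
from h import *
scoop_now(off=OFF)
cs=[shot(n,f'pics/{n}4.png') for n in('top','side')]
a=cs[0]['pixels'][160:310,180:380]; b=cs[1]['pixels'][170:320,180:380]
cv2.imwrite('pics/c4.png',np.hstack([cv2.resize(x,(400,300),interpolation=cv2.INTER_CUBIC) for x in(a,b)]))
W=[(132,4.5,3,2),(136,10,-8,4),(141,21,-22,4)]
chain(*[(nosebase(x,4,z,p),90.9,p,n) for x,z,p,n in W],(nosebase(135,4,140,-22),90.9,-22,8))
E
```

```text
t: 8.4
ee_pos: [524.8, 5.7, 116.5]
tool_rot: [0.682, 0.693, 0.164, -0.168]
contact_force: [0.1, 1.7, -2.5]
finger_gap: 0.154
grip_force: 59.4
t 8.4 scoop base [523.6  70.8   6.5] yaw,pitch,roll [90.9  2.9  0.1] F [ 0.1  1.7 -2.5] gap 0.154 grip 59.4
2 rows of [0.027, 0.01, 0.004, -0.005, -0.006, -0.001]
4 rows of [-0.097, -0.0, 0.036, 0.0, 0.275, 0.0]
4 rows of [-0.109, 0.0, 0.042, -0.0, 0.35, 0.0]
8 rows of [0.188, -0.0, -0.162, 0.0, 0.0, 0.0]
```

View pics/c4.png

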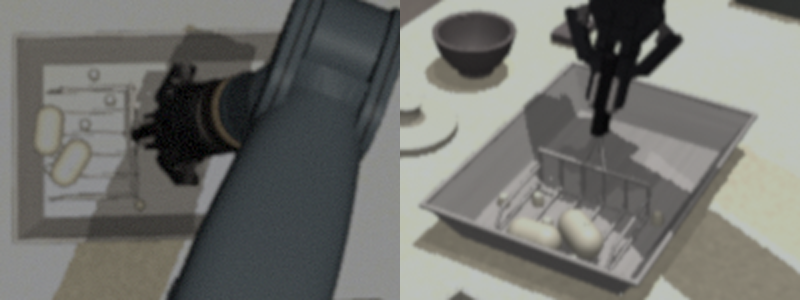

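```bash
python3 -m pendant '[[[0.03,0,0,0,0,0,0],[0.03,0,0,0,0,0,0],[-0.097,0,0.036,0,0.275,0,0],[-0.097,0,0.036,0,0.275,0,0],[-0.097,0,0.036,0,0.275,0,0],[-0.097,0,0.036,0,0.275,0,0],[-0.109,0,0.042,0,0.35,0,0],[-0.109,0,0.042,0,0.35,0,0],[-0.109,0,0.042,0,0.35,0,0],[-0.109,0,0.042,0,0.35,0,0],[0,0,0,0,0,0,0]]]'
python3 - <<'E'
from h import *
scoop_now(off=OFF)
chain((nosebase(135,4,140,-22),90.9,-22,10))
E
```

```text
t: 9.88
ee_pos: [528.7, -30.4, 90.1]
tool_rot: [0.635, 0.638, 0.309, -0.306]
contact_force: [-21.3, -41.5, 58.7]
finger_gap: 0.155
grip_force: 68.2
t 9.88 scoop base [528.8  74.4  16.8] yaw,pitch,roll [ 90.3 -21.6  -0.3] F [-21.3 -41.5  58.7] gap 0.155 grip 68.2
10 rows of [0.139, -0.003, -0.098, 0.008, 0.004, -0.002]
```

```bash
python3 -m pendant '[[[0.139,0,-0.098,0,0,0,0],[0.139,0,-0.098,0,0,0,0],[0.139,0,-0.098,0,0,0,0],[0,0,0,0,0,0,0],[0,0,0,0,0,0,0]]]'
python3 - <<'E'
from h import *
scoop_now(off=OFF)
cs=[shot(n,f'pics/{n}5.png') for n in('top','side')]
chain((nosebase(130,4,140,-22),90.9,-22,8))
a=cs[0]['pixels'][160:310,180:380]; b=cs[1]['pixels'][170:320,180:380]
cv2.imwrite('pics/c5.png',np.hstack([cv2.resize(x,(400,300),interpolation=cv2.INTER_CUBIC) for x in(a,b)]))
for c in cs:
    h=cv2.cvtColor(c['pixels'],cv2.COLOR_BGR2HSV)[160:310,180:380]
E
```

```text
t: 10.5
ee_pos: [525.4, -17.4, 103.9]
tool_rot: [0.63, 0.641, 0.307, -0.313]
contact_force: [-0.4, 0.3, -4.6]
finger_gap: 0.155
grip_force: 58.4
t 10.5 scoop base [523.4  88.   31.5] yaw,pitch,roll [ 91.  -22.    0.1] F [-0.4  0.3 -4.6] gap 0.155 grip 58.4
8 rows of [0.128, 0.002, -0.133, -0.001, -0.001, -0.0]
```

View pics/c5.png

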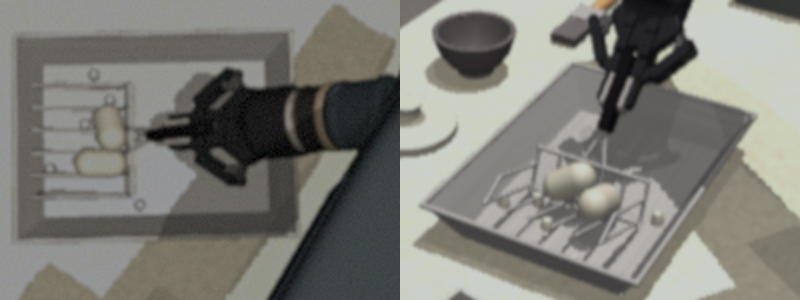

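```bash
python3 - <<'E'
from h import *
import pickle
from scipy.optimize import least_squares
T,Sd=[pickle.load(open(n+'.pkl','rb')) for n in('top','side')]
o=env.get_obs();Rt=R.from_quat(o['tool_rot']);p0,M=tool_pose((0,0,0),0,0,off=OFF)
ob=[(T,(55,-65,2),(197,203)),(T,(55,65,2),(197,257.5)),(T,(-52,-66,45),(245,201.5)),(T,(-52,66,45),(245,257.5)),(Sd,(-52,-66,45),(250,244)),(Sd,(-52,66,45),(304,261))]
def f(x,full=False):
    # scoop slip: rotate by x[0] (nose-down deg) about grip, shift x[1],x[2]
    S=Rt*M.inv(); g=np.array([-80,0,122.])
    r=[]
    for c,m,q in ob:
        ml=R.from_euler('y',x[0],degrees=True).apply(np.array(m)-g)+g+[x[1],x[3],x[2]]
        r.append(w2pix(c,o['ee_pos']+S.apply(ml-p0))-q)
    return np.ravel(r)
print(f([0,0,0,0]).reshape(-1,2).round(1))
s=least_squares(f,[0,0,0,0]);print(s.x.round(1),s.fun.reshape(-1,2).round(1))
E
```

```text
[[-0.4 -0.1]
 [-0.1  1. ]
 [ 0.8 -0.1]
 [ 1.8  0.2]
 [-0.6  0.2]
 [ 0.3  1. ]]
[ 6.3 11.3  4.4 -0.3] [[-0.3  0.4]
 [-0.   1.1]
 [ 0.  -0.4]
 [ 1.   0.1]
 [-1.1 -0.5]
 [-0.1  0.4]]
```

```bash
cat >> h.py <<'E'
def traynose(ty,z,pitch,tx=0):
    a=np.radians(81.6);t=np.radians(pitch);u=np.array([np.cos(a),np.sin(a)]);v=np.array([u[1],-u[0]])
    return np.r_[np.array([468.3,327.3])+tx*v+(ty-55*np.cos(t))*u,z+55*np.sin(t)]
E
python3 -m pendant '[[[0.128,0,-0.133,0,0,0,0],[0.128,0,-0.133,0,0,0,0],[0.128,0,-0.133,0,0,0,0],[0.128,0,-0.133,0,0,0,0],[0.128,0,-0.133,0,0,0,0],[0.128,0,-0.133,0,0,0,0],[0.128,0,-0.133,0,0,0,0],[0.128,0,-0.133,0,0,0,0],[0,0,0,0,0,0,0],[0,0,0,0,0,0,0],[0,0,0,0,0,0,0],[0,0,0,0,0,0,0]]]'
python3 - <<'E'
from h import *
scoop_now(off=OFF)
chain((traynose(-45,140,-22),81.6,-22,10),(traynose(-45,60,-10),81.6,-10,6),(traynose(-45,45,8),81.6,8,6))
E
```

```text
t: 12.1
ee_pos: [525.9, -30.6, 192.3]
tool_rot: [0.631, 0.64, 0.308, -0.313]
contact_force: [-0.5, 0.1, -3.7]
finger_gap: 0.158
grip_force: 58.5
t 12.1 scoop base [524.2  74.7 119.9] yaw,pitch,roll [ 90.9 -22.    0. ] F [-0.5  0.1 -3.7] gap 0.158 grip 58.5
10 rows of [0.157, -0.16, 0.202, -0.073, -0.0, 0.057]
6 rows of [-0.072, 0.0, 0.121, -0.0, -0.2, 0.0]
6 rows of [0.114, -0.0, -0.009, -0.0, -0.3, 0.0]
```

```bash
python3 -m pendant '[[[0.157,-0.16,0.202,-0.073,0,0.057,0],[0.157,-0.16,0.202,-0.073,0,0.057,0],[0.157,-0.16,0.202,-0.073,0,0.057,0],[0.157,-0.16,0.202,-0.073,0,0.057,0],[0.157,-0.16,0.202,-0.073,0,0.057,0],[0.157,-0.16,0.202,-0.073,0,0.057,0],[0.157,-0.16,0.202,-0.073,0,0.057,0],[0.157,-0.16,0.202,-0.073,0,0.057,0],[0.157,-0.16,0.202,-0.073,0,0.057,0],[0.157,-0.16,0.202,-0.073,0,0.057,0],[0,0,0,0,0,0,0],[0,0,0,0,0,0,0]]]' >/dev/null;  python3 -m pendant '[[[-0.072,0,0.121,0,-0.2,0,0],[-0.072,0,0.121,0,-0.2,0,0],[-0.072,0,0.121,0,-0.2,0,0],[-0.072,0,0.121,0,-0.2,0,0],[-0.072,0,0.121,0,-0.2,0,0],[-0.072,0,0.121,0,-0.2,0,0],[0,0,0,0,0,0,0],[0,0,0,0,0,0,0]]]'
python3 - <<'E'
from h import *
scoop_now(off=OFF)
chain((traynose(-45,45,10),81.6,10,8),(traynose(-45,38,18),81.6,18,6),(traynose(-45,28,32),81.6,32,8),(traynose(-45,22,48),81.6,48,10),(traynose(-45,22,60),81.6,60,8))
cs=[shot(n,f'pics/{n}6.png') for n in('top','side')]
E
```

```text
t: 14.6
ee_pos: [441.3, 141.5, 143.8]
tool_rot: [0.711, 0.614, 0.259, -0.224]
contact_force: [-1.8, -0.6, -3.8]
finger_gap: 0.159
grip_force: 59.2
t 14.6 scoop base [454.1 228.5  51.1] yaw,pitch,roll [ 81.6 -10.    0. ] F [-1.8 -0.6 -3.8] gap 0.159 grip 59.2
8 rows of [0.098, -0.001, -0.009, -0.0, -0.25, 0.0]
6 rows of [0.055, -0.0, -0.002, -0.0, -0.133, 0.0]
8 rows of [0.077, -0.0, -0.006, 0.0, -0.175, 0.0]
10 rows of [0.074, 0.0, -0.015, -0.0, -0.16, -0.0]
8 rows of [0.068, -0.0, -0.023, 0.0, -0.15, 0.0]
```

```bash
python3 -m pendant '[[[0.098,0,-0.009,0,-0.25,0,0],[0.098,0,-0.009,0,-0.25,0,0],[0.098,0,-0.009,0,-0.25,0,0],[0.098,0,-0.009,0,-0.25,0,0],[0.098,0,-0.009,0,-0.25,0,0],[0.098,0,-0.009,0,-0.25,0,0],[0.098,0,-0.009,0,-0.25,0,0],[0.098,0,-0.009,0,-0.25,0,0],[0,0,0,0,0,0,0],[0,0,0,0,0,0,0]]]';  python3 -m pendant '[[[0.055,0,-0.002,0,-0.133,0,0],[0.055,0,-0.002,0,-0.133,0,0],[0.055,0,-0.002,0,-0.133,0,0],[0.055,0,-0.002,0,-0.133,0,0],[0.055,0,-0.002,0,-0.133,0,0],[0.055,0,-0.002,0,-0.133,0,0],[0,0,0,0,0,0,0],[0,0,0,0,0,0,0]]]'
python3 - <<'E'
from h import *
scoop_now(off=OFF)
chain((traynose(-45,28,32),81.6,32,8),(traynose(-45,22,48),81.6,48,10),(traynose(-45,22,60),81.6,60,8))
E
```

```text
t: 15.95
ee_pos: [446.3, 179.0, 171.3]
tool_rot: [0.745, 0.644, 0.131, -0.114]
contact_force: [-1.0, 0.2, -3.6]
finger_gap: 0.156
grip_force: 59.0
t: 16.95
ee_pos: [449.3, 197.7, 177.9]
tool_rot: [0.753, 0.65, 0.079, -0.068]
contact_force: [-0.2, -0.3, -3.6]
finger_gap: 0.154
grip_force: 59.1
t 16.95 scoop base [454.2 231.4  54.7] yaw,pitch,roll [81.6 18.  -0. ] F [-0.2 -0.3 -3.6] gap 0.154 grip 59.1
8 rows of [0.076, -0.0, -0.007, 0.0, -0.175, 0.001]
10 rows of [0.074, 0.0, -0.015, -0.0, -0.16, -0.0]
8 rows of [0.068, -0.0, -0.023, 0.0, -0.15, 0.0]
```

Weight is still on the scoop (−3.6 N); continue tipping.

```bash
python3 -m pendant '[[[0.076,0,-0.007,0,-0.175,0,0],[0.076,0,-0.007,0,-0.175,0,0],[0.076,0,-0.007,0,-0.175,0,0],[0.076,0,-0.007,0,-0.175,0,0],[0.076,0,-0.007,0,-0.175,0,0],[0.076,0,-0.007,0,-0.175,0,0],[0.076,0,-0.007,0,-0.175,0,0],[0.076,0,-0.007,0,-0.175,0,0],[0,0,0,0,0,0,0],[0,0,0,0,0,0,0]]]'; python3 -m pendant '[[[0.074,0,-0.015,0,-0.16,0,0],[0.074,0,-0.015,0,-0.16,0,0],[0.074,0,-0.015,0,-0.16,0,0],[0.074,0,-0.015,0,-0.16,0,0],[0.074,0,-0.015,0,-0.16,0,0],[0.074,0,-0.015,0,-0.16,0,0],[0.074,0,-0.015,0,-0.16,0,0],[0.074,0,-0.015,0,-0.16,0,0],[0.074,0,-0.015,0,-0.16,0,0],[0.074,0,-0.015,0,-0.16,0,0],[0,0,0,0,0,0,0],[0,0,0,0,0,0,0]]]'
python3 - <<'E'
from h import *
scoop_now(off=OFF)
chain((traynose(-45,22,60),81.6,60,8),(traynose(-45,24,68),81.6,68,6))
for n in('top','side'): shot(n,f'pics/{n}7.png')
E
```

```text
t: 18.2
ee_pos: [454.5, 233.1, 185.0]
tool_rot: [0.757, 0.654, -0.013, 0.011]
contact_force: [0.0, -0.0, -3.5]
finger_gap: 0.157
grip_force: 59.1
t: 19.7
ee_pos: [461.3, 277.7, 187.2]
tool_rot: [0.747, 0.646, -0.118, 0.103]
contact_force: [0.3, -1.1, -1.6]
finger_gap: 0.155
grip_force: 59.4
t 19.7 scoop base [456.7 245.9  63.5] yaw,pitch,roll [81.6 48.  -0.1] F [ 0.3 -1.1 -1.6] gap 0.155 grip 59.4
8 rows of [0.069, -0.001, -0.022, 0.001, -0.15, 0.0]
6 rows of [0.057, -0.0, -0.025, -0.0, -0.133, -0.0]
```

```bash
python3 -m pendant '[[[0.069,0,-0.022,0,-0.15,0,0],[0.069,0,-0.022,0,-0.15,0,0],[0.069,0,-0.022,0,-0.15,0,0],[0.069,0,-0.022,0,-0.15,0,0],[0.069,0,-0.022,0,-0.15,0,0],[0.069,0,-0.022,0,-0.15,0,0],[0.069,0,-0.022,0,-0.15,0,0],[0.069,0,-0.022,0,-0.15,0,0],[0,0,0,0,0,0,0],[0,0,0,0,0,0,0]]]'
python3 - <<'E'
from h import *
scoop_now(off=OFF)
cs=[shot(n,f'pics/{n}8.png') for n in('top','side')]
a=cs[0]['pixels'][150:330,60:360]; b=cs[1]['pixels'][150:420,130:400]
cv2.imwrite('pics/c8.png',np.hstack([cv2.resize(a,(400,240),interpolation=cv2.INTER_CUBIC),cv2.resize(b,(240,240)) ]) if 0 else np.hstack([cv2.copyMakeBorder(cv2.resize(a,(460,276),interpolation=cv2.INTER_CUBIC),0,64,0,0,cv2.BORDER_CONSTANT),cv2.resize(b,(340,340),interpolation=cv2.INTER_CUBIC)]))
E
```

```text
t: 21.05
ee_pos: [466.2, 311.8, 183.7]
tool_rot: [0.731, 0.631, -0.196, 0.169]
contact_force: [-0.6, -1.0, -2.6]
finger_gap: 0.155
grip_force: 59.4
t 21.05 scoop base [457.9 255.2  69.3] yaw,pitch,roll [81.6 60.  -0. ] F [-0.6 -1.  -2.6] gap 0.155 grip 59.4
```

View pics/c8.png

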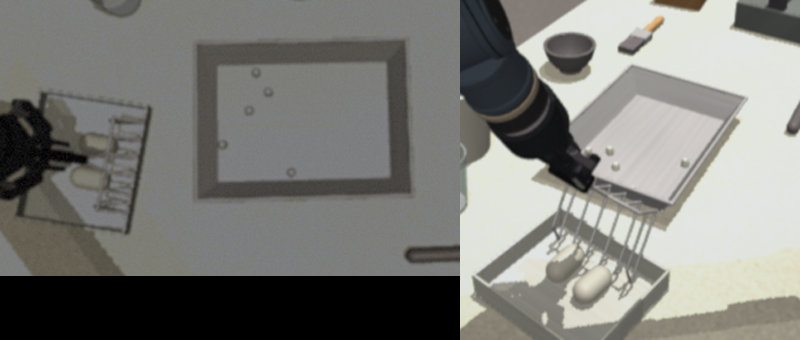

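```bash
python3 - <<'E'
from h import *
chain((traynose(-70,65,60),81.6,60,8),(traynose(-100,140,60),81.6,60,5),(traynose(-120,160,0),81.6,0,10))
E
```

```text
8 rows of [-0.089, -0.001, -0.052, 0.001, -0.0, -0.0]
5 rows of [-0.212, -0.0, -0.167, 0.0, 0.0, 0.0]
10 rows of [-0.302, 0.0, 0.078, 0.0, 0.6, 0.0]
```

```bash
python3 -m pendant '[[[-0.089,0,-0.052,0,0,0,0],[-0.089,0,-0.052,0,0,0,0],[-0.089,0,-0.052,0,0,0,0],[-0.089,0,-0.052,0,0,0,0],[-0.089,0,-0.052,0,0,0,0],[-0.089,0,-0.052,0,0,0,0],[-0.089,0,-0.052,0,0,0,0],[-0.089,0,-0.052,0,0,0,0],[0,0,0,0,0,0,0]]]' ; python3 -m pendant '[[[-0.212,0,-0.167,0,0,0,0],[-0.212,0,-0.167,0,0,0,0],[-0.212,0,-0.167,0,0,0,0],[-0.212,0,-0.167,0,0,0,0],[-0.212,0,-0.167,0,0,0,0],[0,0,0,0,0,0,0]]]' >/dev/null; python3 -m pendant '[[[-0.302,0,0.078,0,0.6,0,0],[-0.302,0,0.078,0,0.6,0,0],[-0.302,0,0.078,0,0.6,0,0],[-0.302,0,0.078,0,0.6,0,0],[-0.302,0,0.078,0,0.6,0,0],[-0.302,0,0.078,0,0.6,0,0],[-0.302,0,0.078,0,0.6,0,0],[-0.302,0,0.078,0,0.6,0,0],[-0.302,0,0.078,0,0.6,0,0],[-0.302,0,0.078,0,0.6,0,0],[0,0,0,0,0,0,0]]]' >/dev/null
python3 - <<'E'
from h import *
scoop_now(off=OFF)
chain((pan(-60,4,120),75,0,10),((557,-331,110),52.5,0,12),((557,-331,3),52.5,0,4))
E
```

```text
t: 22.28
ee_pos: [462.8, 287.6, 227.3]
tool_rot: [0.731, 0.631, -0.195, 0.169]
contact_force: [0.3, 0.5, -1.9]
finger_gap: 0.154
grip_force: 59.5
t 24.4 scoop base [441.2 152.2 156.1] yaw,pitch,roll [81.4  0.   0.4] F [-0.6  0.2 -2.3] gap 0.154 grip 59.4
10 rows of [-0.311, 0.198, -0.11, -0.035, 0.001, 0.053]
12 rows of [-0.283, 0.159, -0.148, -0.094, -0.0, 0.162]
4 rows of [-0.223, 0.0, 0.386, 0.0, 0.0, 0.0]
```

```bash
python3 -m pendant '[[[-0.311,0.198,-0.11,-0.035,0,0.053,0],[-0.311,0.198,-0.11,-0.035,0,0.053,0],[-0.311,0.198,-0.11,-0.035,0,0.053,0],[-0.311,0.198,-0.11,-0.035,0,0.053,0],[-0.311,0.198,-0.11,-0.035,0,0.053,0],[-0.311,0.198,-0.11,-0.035,0,0.053,0],[-0.311,0.198,-0.11,-0.035,0,0.053,0],[-0.311,0.198,-0.11,-0.035,0,0.053,0],[-0.311,0.198,-0.11,-0.035,0,0.053,0],[-0.311,0.198,-0.11,-0.035,0,0.053,0]]]'>/dev/null; python3 -m pendant '[[[-0.283,0.159,-0.148,-0.094,0,0.162,0],[-0.283,0.159,-0.148,-0.094,0,0.162,0],[-0.283,0.159,-0.148,-0.094,0,0.162,0],[-0.283,0.159,-0.148,-0.094,0,0.162,0],[-0.283,0.159,-0.148,-0.094,0,0.162,0],[-0.283,0.159,-0.148,-0.094,0,0.162,0],[-0.283,0.159,-0.148,-0.094,0,0.162,0],[-0.283,0.159,-0.148,-0.094,0,0.162,0],[-0.283,0.159,-0.148,-0.094,0,0.162,0],[-0.283,0.159,-0.148,-0.094,0,0.162,0],[-0.283,0.159,-0.148,-0.094,0,0.162,0],[-0.283,0.159,-0.148,-0.094,0,0.162,0]]]' >/dev/null; python3 -m pendant '[[[0,0,0,0,0,0,0],[0,0,0,0,0,0,0]]]'
python3 - <<'E'
from h import *
scoop_now(off=OFF)
chain(((557,-331,12),52.5,0,4))
c=shot('top','pics/top9.png')
hsv=cv2.cvtColor(c['pixels'],cv2.COLOR_BGR2HSV)
x=c['pixels'][210:300,76:158]; d=x[:,:,2].astype(int)-x[:,:,0]
m=(cv2.GaussianBlur(d.astype('float32'),(3,3),0)>np.median(d)+8).astype('uint8')
n,l,s,ce=cv2.connectedComponentsWithStats(m)
for i in range(1,n):
    if s[i,4]>30: print(s[i].tolist(),ce[i].round(1),pix2w(c,ce[i][0]+76,ce[i][1]+210,21)[:2].round(0))
E
```

```text
t: 27.4
ee_pos: [518.2, -384.1, 221.1]
tool_rot: [0.864, 0.43, 0.235, -0.113]
contact_force: [-1.3, -0.3, -1.1]
finger_gap: 0.157
grip_force: 59.4
t 27.4 scoop base [ 561.6 -328.   114.7] yaw,pitch,roll [52.8 -0.2 -0.4] F [-1.3 -0.3 -1.1] gap 0.157 grip 59.4
4 rows of [-0.231, -0.008, 0.359, 0.004, -0.006, 0.012]
[0, 0, 14, 66, 140] [ 5.6 33. ] [498. 414.]
[37, 27, 25, 16, 252] [49.3 34.4] [494. 311.]
[67, 36, 12, 54, 127] [73.1 60.9] [431. 253.]
[30, 48, 26, 16, 270] [42.6 55.5] [444. 325.]
```

```bash
python3 -m pendant '[[[-0.231,0,0.359,0,0,0,0],[-0.231,0,0.359,0,0,0,0],[-0.231,0,0.359,0,0,0,0],[-0.231,0,0.359,0,0,0,0],[0,0,0,0,0,0,0],[0,0,0,0,0,0,0]]]'; python3 -m pendant '[[[-0.025,0,0.043,0,0,0,0],[-0.025,0,0.043,0,0,0,0],[0,0,0,0,0,0,0]]]'
python3 - <<'E'
from h import *
scoop_now(off=OFF)
E
```

```text
t: 28.2
ee_pos: [516.5, -388.0, 119.9]
tool_rot: [0.864, 0.431, 0.235, -0.112]
contact_force: [0.6, -0.4, -1.1]
finger_gap: 0.154
grip_force: 59.4
t: 28.58
ee_pos: [516.0, -388.4, 112.7]
tool_rot: [0.864, 0.43, 0.235, -0.113]
contact_force: [-1.1, -0.9, -1.1]
finger_gap: 0.156
grip_force: 59.5
t 28.57 scoop base [ 559.4 -332.4    6.3] yaw,pitch,roll [52.8 -0.2 -0.4] F [-1.1 -0.9 -1.1] gap 0.156 grip 59.5
```

```bash
python3 -m pendant '[[[-0.02,0,0.035,0,0,0,0],[-0.02,0,0.035,0,0,0,0],[0,0,0,0,0,0,0],[0,0,0,0,0,0,0]]]'
python3 - <<'E'
from h import *
scoop_now(off=OFF)
E
```

```text
t: 29.08
ee_pos: [516.0, -388.3, 107.8]
tool_rot: [0.864, 0.43, 0.235, -0.113]
contact_force: [0.1, -0.6, -1.9]
finger_gap: 0.157
grip_force: 59.5
t 29.07 scoop base [ 559.4 -332.3    1.4] yaw,pitch,roll [52.8 -0.2 -0.4] F [ 0.1 -0.6 -1.9] gap 0.157 grip 59.5
```

```bash
python3 -m pendant '[[[-0.01,0,0.018,0,0,0,0],[0,0,0,0,0,0,0],[0,0,0,0,0,0,0]]]'; python3 -m pendant '[[[0,0,0,0,0,0,25],[0,0,0,0,0,0,40],[0,0,0,0,0,0,60],[0,0,0,0,0,0,70],[0,0,0,0,0,0,70],[0,0,0,0,0,0,70]]]'; python3 -m pendant '[[[0,0,-0.3,0,0,0,70],[0,0,-0.4,0,0,0,70],[0,0,-0.4,0,0,0,70],[0,0,-0.5,0,0,0,70],[0,0,-0.5,0,0,0,70],[0,0,-0.4,0,0,0,70],[0,0,0,0,0,0,70],[0,0,0,0,0,0,70]]]'
python3 - <<'E'
from h import *
import pickle
c=shot('top','pics/topA.png'); s=shot('side','pics/sideA.png')
# scoop difference vs start image (it was put back at nearly the same place)
a=cv2.imread('pics/side0.png');b=s['pixels']
# dark-line response around expected scoop: projected tips/back corners, brightness contrast along wires
def score(base,yaw,pitch):
    S=R.from_euler('zy',[0,0]) if 0 else R.from_euler('z',yaw,degrees=True)*R.from_euler('y',pitch,degrees=True)
    tot=0;n=0
    for cc in(c,s):
        g=cv2.GaussianBlur(cv2.cvtColor(cc['pixels'],6),(3,3),0).astype('float32');bg=cv2.medianBlur(cv2.cvtColor(cc['pixels'],6),15).astype('float32');D=bg-g
        P=[(x,y,2) for y in(-65,-39,-13,13,39,65) for x in np.linspace(-50,55,25)]+[(-52,y,z) for y in(-65,65) for z in np.linspace(4,45,10)]+[(-52,y,45) for y in np.linspace(-65,65,25)]
        for m in P:
            u,v=w2pix(cc,np.array(base)+S.apply(m)); tot+=cv2.getRectSubPix(D,(1,1),(float(u),float(v)))[0,0];n+=1
    return -tot/n
from scipy.optimize import differential_evolution
r=differential_evolution(lambda q:score((q[0],q[1],q[2]),q[3],q[4]),[(549,569),(-342,-322),(-4,12),(49,57),(-10,10)],maxiter=12,popsize=6,seed=1,polish=False)
print(r.x.round(1),r.fun)
E
```

```text
t: 29.45
ee_pos: [516.1, -388.3, 106.6]
tool_rot: [0.864, 0.43, 0.235, -0.113]
contact_force: [-0.2, -0.0, -1.3]
finger_gap: 0.158
grip_force: 59.5
t: 30.2
ee_pos: [516.1, -388.3, 106.6]
tool_rot: [0.864, 0.43, 0.235, -0.113]
contact_force: [-0.3, 0.4, 0.0]
finger_gap: 0.821
grip_force: 0.0
t: 31.2
ee_pos: [469.9, -447.6, 235.2]
tool_rot: [0.864, 0.43, 0.235, -0.113]
contact_force: [0.5, 0.1, 0.7]
finger_gap: 0.82
grip_force: 0.0
[ 562.4 -328.3   -0.8   52.7    1. ] -19.83005142211914
```

```bash
python3 - <<'E'
from h import *
c=shot('top','pics/topB.png'); x=c['pixels'][210:300,76:158]; d=x[:,:,2].astype(int)-x[:,:,0]
m=(cv2.GaussianBlur(d.astype('float32'),(3,3),0)>np.median(d)+8).astype('uint8')
n,l,s,ce=cv2.connectedComponentsWithStats(m)
for i in range(1,n):
    if s[i,4]>200: print(s[i].tolist(),pix2w(c,ce[i][0]+76,ce[i][1]+210,21)[:2].round(0))
print(env.sign_off())
E
```

```text
[37, 27, 25, 16, 251] [494. 311.]
[30, 48, 26, 17, 269] [444. 325.]
the job is handed in; nothing more can be done
None
```

The job is handed in at about 31 s: in the last images both cylinders lie at rest in the tray and the released scoop stands level on the bench near its starting spot; all five chips were seen in the pan after the tipping, and the verdict was not shown.

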